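# Hold the flask cover ready over its guide pins

### The job

Take the brass flask cover by its rib, lift it up and over the tray of pots and the bottle (not round it), and bring it over the open brass flask, facing the same way (round nose over round nose), level, with each hole straight above its guide pin. Stop with its underside hovering about a centimetre above the pin tips, and finish there, still holding it steady in the gripper, so that I can slip the separating film in. The cover must never touch the flask or its pins, and the blue cover, the pots and the bottle must stay where they are.

Things in the scene. Friction and masses are not known exactly. Their poses are not given: they have to be found in the camera images.
- brass_cover: Brass-coloured flask cover, loose, 0.2 to 0.4 kg: a flat D-shaped plate 14 mm thick, round nose at x = -40 mm, flat back at x = +36 mm, 72 mm wide in y, with an ear on each side (120 mm over the ears) that has a 10 mm through hole at y = +48 and y = -48 mm, x = 0. Origin: centre of the underside, half-way between the holes; z up. It starts flat on the bench, rib up.
- brass_cover_grip (a point): Point to grasp on the brass cover: centre of the free part of its rib, 27 mm above the underside, on the cover's axis. The rib runs along the cover's x axis: 50 mm long, 14 mm thick in y, from the plate's top (14 mm above the underside) to 40 mm above the underside. Same axes as the cover.
- brass_cover_nose (a point): The middle of the brass cover's round nose, 40 mm from the origin along the cover's -x, 7 mm above its underside. Same axes as the cover.
- flask_pins (a point): Point half-way between the tips of the flask's two upright steel guide pins, 62 mm above the bench. The pins (6 mm thick) stand at y = +48 and y = -48 mm of this frame, x = 0, and reach 24 mm above the brass. The flask's round nose points to this frame's -x. z up.
- flask: The open flask: lower half, fixed to the bench, brass and D-shaped with ears like the cover (same outline, its top 38 mm above the bench), filled with white plaster and a pink denture that stays 10 mm or more below the pin tips, on a dark steel foot plate 130 x 150 mm. Origin: centre of the foot plate's underside, straight below the pins' midpoint; same axes as flask_pins.
- tray: Shallow white tray fixed to the bench between the covers and the flask: 256 mm long in x, 96 mm wide in y, 18 mm high. Origin: centre of its underside. The two pots and the bottle stand in it in a row along its x axis; the highest point of the row (the bottle's cap) is 119 mm above the bench.
- pot_near: Clear powder pot with cream lid, 74 mm across, 78 mm high, standing in the tray's end nearer the robot. Origin: centre of its underside.
- bottle: White bottle with blue cap, 48 mm across, 115 mm high, standing in the middle of the tray. Origin: centre of its underside.
- pot_far: Clear powder pot with cream lid, 74 mm across, 74 mm high, standing in the tray's far end. Origin: centre of its underside.
- blue_cover: A second cover of the same shape and size, painted blue, lying loose on the bench near the brass one (the two may have changed places); to be left alone. Origin: centre of its underside.

How it is judged:
By the outcome, as a careful person would: the job done as asked, in the order asked, and still so for the second after the job is handed in, while the arm keeps its last pose, push and grip.
It also fails if it takes over 40 s, if anything falls off the work surface, if the arm or the gripper's body presses on something with over 40 N, if the wrist force passes 120 N, or if a joint passes its speed limit or range.

### The arm

A 6-joint arm with a two-finger parallel gripper is mounted at the origin on a cart in front of the work surface, level with it; the furniture and walls round the work are solid. World frame = base frame: x ahead of the robot, y to its left, z up, the work surface at z = 0. Lengths are in m, angles in rad, forces in N, time in s.
With the tool pointing down it reaches from about 0.25 to 0.775 m from the base axis. Payload 8.9 kg.
Tool frame: the origin (TCP) lies at the very end of the fingers, on their centre line; the grasp point (between the pads) lies 19 mm behind it; z points along the fingers, y is the line along which they close (so a half turn about z gives the same grasp; the last joint's range is limited). The gripper opens to 85 mm and grips with 20 to 120 N. Pads are 22 mm wide; open, the fingers measure 114 mm over their backs; the gripper's body (76 mm by 85 mm) begins 54 mm behind the grasp point. The pads swing forward as they close: fully open they stand 13 mm farther back than shut.
Start: joints at [-0.139, 0.291, -0.153, 1.127, 0, 1.431], TCP at [0.525, 0, 0.231] pointing down, gripper open.
Joint ranges: [-2.52, 2.52], [-0.91, 1.74], [-1.3, 1.37], [-1.96, 2.02], [-1.52, 1.47], [-3.14, 3.14]. Speed limits (rad/s): [2.22, 2.22, 2.79, 3.14, 3.14, 3.14].

### API

Orientations are given as [roll, pitch, yaw] about the fixed x, y, z axes, in that order (R = Rz(yaw) Ry(pitch) Rx(roll)).
In Python, from station import r, vision, workorder gives the robot as it stands.
- The arm moves only by the tool play_rows, never from a script. Its argument "steps" is a list of rows, each a list of 6 numbers: the shift along the tool's x, y, z in cm, then the turn, a rotation vector about the tool's x, y, z in degrees. In form: [[dx, dy, dz, ax, ay, az], ...]. A call has 1 to 12 rows; each row is the pose to reach, as a shift and turn from the pose commanded when the call began, along the tool's axes at that moment; what a row does not reach only later rows make up. A row lasts 1/12 s, in which the tool goes at most 41.7 mm and 7.16 degrees, less where a joint would pass 70% of its speed; a pose out of reach is approached as far as the arm can. A call with a gripper value outside its range is refused whole. "grip" is the closure, from 0 (fully open) to 1 (shut), set as the call begins (left out, the last holds). The fingers move at their own pace and stop on an object; the grip force is fixed at half the most. Time passes only in rows, so rows that repeat a pose let the fingers close. It gives the time, the measured TCP pose, the force, the opening and the grip force at its end, in the units of the state.
- r.observe(): the state, without advancing time (a new reading comes with each control period).
- vision.capture(name): name is "scene" or "side" or "wrist"; returns (picture, depth): 384x512x3 uint8, red, green, blue; 384x512 float32, m along the optical axis (not along the pixel's ray), 0 where there is no reading.
- vision.camera_params(name): a dict with "fovy" (degrees; the focal length in pixels is half the picture's height over the tangent of half this angle, whatever the lens; pixels are square), "cx", "cy" (the principal point, pixels), "rvec" (rotation vector, rad) and "tvec" (3), from world to camera coordinates, as OpenCV has them; the wrist camera has in their place "mount" (4x4, takes a point from camera to tool coordinates, whose origin is the TCP and whose axes are the flange's). Camera axes: x right, y down, z forward; pixel columns grow to the right and rows downward; lengths in m; the calibration is good to about 2 mm. A picture is of the moment at which its call begins: read the wrist's pose just before it. camera_params takes no time and is no camera call.
- workorder.finish_job(): hands the job in; it is judged then, once.
The state is a dict: "t": time; "qpos": joint angles; "qd": joint speeds; "joint_efforts": joint torques, N m; "eef_pos": TCP position; "tool_rot": TCP orientation; "force": force on the tool from outside, world axes, zero at the start; "moment": the same for the moment, N m; "width": opening from 0.0 (shut) to 1.0 (fully open); "gripper_force": force on a finger pad.
Only numpy, scipy, OpenCV 4.12 (cv2) and the standard library are available. Lean on these libraries where they do the work, as an engineer would, in place of code of your own. Each camera call takes 0.05 s, during which the arm holds its last target. There are 200 camera calls.

## Working session

There is one attempt and no reset: what is moved stays moved. The work goes in short steps, Python scripts to look and compute and a tool call to move; the robot and the scene stay as the last step left them, time stands still between calls to the robot, and variables do not carry over. Pictures are saved under pics/ and viewed, at most 10 in all, crops included, and the job is handed in when it is done.

Besides the shell and the picture viewer there is one more tool, called after "Call:" as name([rows], argument=value, ...), one row to a line, values as JSON. play_rows: Moves the arm, as the interface text tells. Its arguments: {"type":"object","properties":{"steps":{"type":"array","items":{"type":"array","items":{"type":"number"}}},"grip":{"type":"number"}},"required":["steps"]}

```bash
mkdir -p pics
cat > h.py <<'E'
import numpy as np, cv2
from scipy.spatial.transform import Rotation as R
from station import r, vision, workorder
def cam(name):
    s=r.observe(); im,d=vision.capture(name); p=vision.camera_params(name)
    f=192/np.tan(np.radians(p["fovy"])/2)
    if "mount" in p:
        T=np.eye(4); T[:3,:3]=R.from_euler('xyz',s["tool_rot"]).as_matrix(); T[:3,3]=s["eef_pos"]
        T=T@np.array(p["mount"])
    else:
        W=np.eye(4); W[:3,:3]=R.from_rotvec(np.ravel(p["rvec"])).as_matrix(); W[:3,3]=np.ravel(p["tvec"]); T=np.linalg.inv(W)
    return im,d,f,p["cx"],p["cy"],T
def cloud(d,f,cx,cy,T):
    v,u=np.indices(d.shape); P=np.stack([(u-cx)*d/f,(v-cy)*d/f,d],-1)
    return P@T[:3,:3].T+T[:3,3]
def save(im,n): cv2.imwrite("pics/"+n,im[...,::-1])
E
python3 - <<'E'
from h import *
s=r.observe(); print(s["eef_pos"],s["tool_rot"],s["t"])
ims=[]
for n in("scene","side","wrist"):
    a=cam(n); np.savez("c_"+n,im=a[0],d=a[1],k=np.array(a[2:5]),T=a[5]); ims.append(a[0]); print(n,a[5][:3,3].round(3),a[5][:3,2].round(2),a[2:5],(a[1]>0).mean())
save(ims[0],"s0.png");save(np.hstack([cv2.resize(i,(400,300)) for i in ims[1:]]),"s1.png")
E
```

```text
[5.24573018e-01 5.30613659e-05 2.30739318e-01] [-3.14030995e+00 -1.56836656e-04  1.57078395e+00] 0.0
scene [-0.027  0.969  1.03 ] [ 0.35 -0.68 -0.65] (np.float64(467.84352869434184), 256.4569704922157, 191.20234502461017) 0.9959157307942709
side [-0.737  0.401  0.89 ] [ 0.79 -0.29 -0.54] (np.float64(499.01614377405997), 257.97949363133614, 188.77342389936086) 0.9963022867838541
wrist [0.525 0.07  0.373] [-0.   -0.27 -0.96] (np.float64(310.8919363253037), 256.4033205947003, 195.50398353969558) 0.9960174560546875
```

View pics/s0.png

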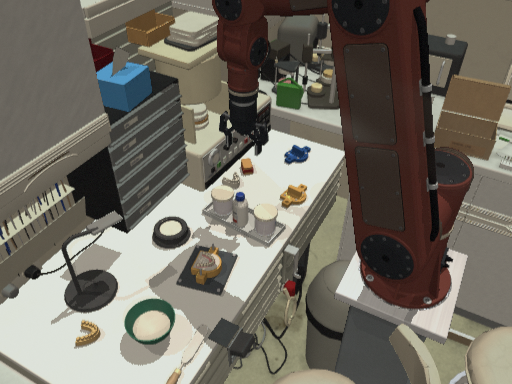

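View pics/s1.png

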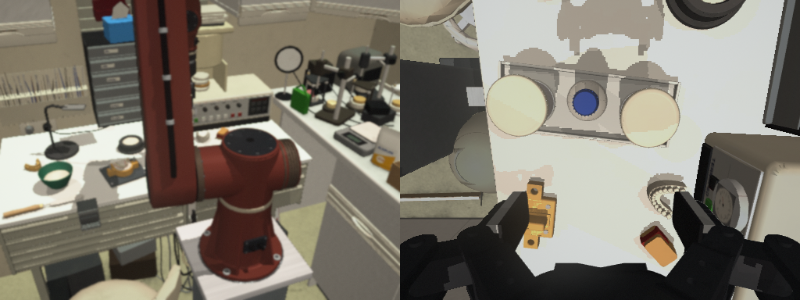

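The scene view shows the brass cover at about (293,195) and the blue one at (297,154). The tray row runs through (222,200), (240,208) and (265,220), and the flask is at (207,265). The wrist view also shows the brass cover, partly hidden by a finger. Next I'll measure from the depth clouds.

Run:
```python
from h import *
z=np.load("c_scene.npz"); P=cloud(z["d"],*z["k"],z["T"]); im=z["im"].astype(int)
for n,(u,v) in dict(brass=(293,195),blue=(297,154),flask=(207,265),cap=(240,196),potn=(265,212),potf=(221,192),bench=(150,270),orange=(247,166),grey=(232,180)).items(): print(n,P[v,u].round(3))
def grid(P,im,x0,x1,y0,y1,n,s=0.0005):
    # top-down orthographic view: rows = -x, cols = -y
    H=int((x1-x0)/s);W=int((y1-y0)/s); o=np.zeros((H,W,3),np.uint8)
    m=(P[...,0]>x0)&(P[...,0]<x1)&(P[...,1]>y0)&(P[...,1]<y1)&(P[...,2]>-.01)&(P[...,2]<.2)
    q=P[m];c=im[m];k=np.argsort(q[:,2])
    for p,cc in zip(q[k],c[k]):
        i=int((x1-p[0])/s);j=int((y1-p[1])/s); o[max(0,i-1):i+2,max(0,j-1):j+2]=cc
    save(o,n)
    return o
grid(P,im,.25,.65,-.2,.55,"top.png",.001)
m=(im[...,0]>150)&(im[...,0]-im[...,2]>70)&(P[...,2]>.005)&(P[...,2]<.1)&(P[...,0]<.7)
n,l,st,c=cv2.connectedComponentsWithStats(m.astype(np.uint8))
for i in range(1,n):
    if st[i,4]>20:
        q=P[l==i]; print(st[i],q.min(0).round(3),q.max(0).round(3),np.median(q,0).round(3))
z=np.load("c_wrist.npz"); P=cloud(z["d"],*z["k"],z["T"]); 
o=grid(P,z["im"],.28,.72,-.15,.3,"topw.png",.00085)
```

```text
brass [ 0.41  -0.134  0.014]
blue [ 0.495 -0.354  0.014]
flask [0.48  0.28  0.044]
cap [0.501 0.059 0.118]
potn [0.423 0.047 0.078]
potf [0.586 0.032 0.078]
bench [ 0.636  0.34  -0.005]
orange [ 0.611 -0.181  0.029]
grey [ 0.639 -0.123 -0.004]
[324  70   8   5  22] [ 0.569 -0.898  0.094] [ 0.604 -0.861  0.1  ] [ 0.586 -0.876  0.097]
[241 159  11   9  76] [ 0.601 -0.228  0.021] [ 0.652 -0.175  0.031] [ 0.624 -0.199  0.025]
[281 184  26  21 198] [ 0.371 -0.205  0.007] [ 0.445 -0.083  0.042] [ 0.407 -0.136  0.012]
[213 248   8  21  39] [0.452 0.205 0.011] [0.495 0.27  0.039] [0.479 0.23  0.036]
[ 83 321  14  17  84] [0.612 0.562 0.012] [0.661 0.599 0.029] [0.63  0.571 0.02 ]
[169 374   7  10  26] [0.377 0.57  0.014] [0.383 0.593 0.021] [0.38  0.585 0.017]
```

View pics/top.png

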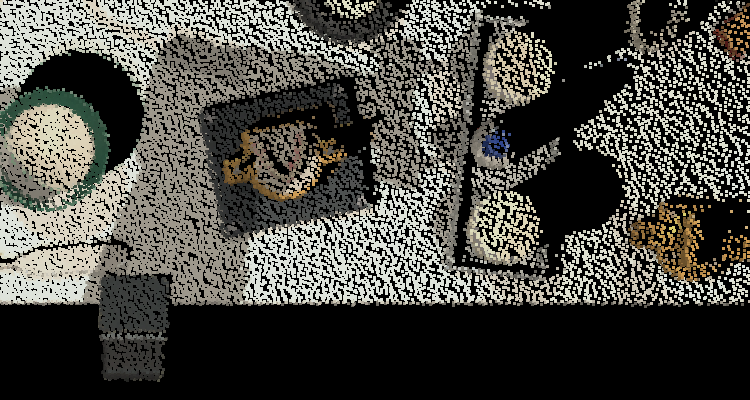

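Top-down view: the flask is centred near world (0.50, 0.27), its nose towards the robot and turned about +11°. The brass cover is near (0.41, -0.14) with its ears along y. I'll move above the cover and turn the tool.

Call:
play_rows([
  [-3.4,-2.9,0,0,0,-7],
  [-6.8,-5.8,0,0,0,-14],
  [-10.2,-8.7,0,0,0,-21],
  [-13.7,-11.5,0,0,0,-28],
  [-13.7,-11.5,0,0,0,-35],
  [-13.7,-11.5,0,0,0,-42],
  [-13.7,-11.5,0,0,0,-49],
  [-13.7,-11.5,0,0,0,-56],
  [-13.7,-11.5,0,0,0,-63],
  [-13.7,-11.5,0,0,0,-70],
  [-13.7,-11.5,0,0,0,-77],
  [-13.7,-11.5,0,0,0,-84],
], grip=0)

```text
t: 1.15
eef_pos: [0.4098, -0.1369, 0.2311]
tool_rot: [3.141, -0.0, 3.018]
force: [0.1, -0.5, 0.1]
width: 1.001
gripper_force: 0.0
```

Call:
play_rows([
  [0,0,0,0,0,-6],
  [0,0,0,0,0,-6],
  [0,0,0,0,0,-6],
  [0,0,0,0,0,-6],
])

```text
t: 1.48
eef_pos: [0.4099, -0.137, 0.2312]
tool_rot: [3.142, -0.0, 3.113]
force: [-0.3, 0.7, 0.3]
width: 1.002
gripper_force: 0.0
```

```bash
cat >> h.py <<'E'
def fit(mask,P,z):
    "points with height near z -> xy"
    m=mask&(abs(P[...,2]-z)<.006); return P[m]
E
python3 - <<'E'
from h import *
s=r.observe(); print(s["eef_pos"],s["tool_rot"],s["t"],s["qpos"])
a=cam("wrist"); np.savez("c_w1",im=a[0],d=a[1],k=np.array(a[2:5]),T=a[5]); save(a[0],"w1.png")
P=cloud(a[1],*a[2:]); im=a[0].astype(int)
m=(im[...,0]-im[...,2]>50)&(P[...,2]>.005)&(P[...,2]<.05)&(abs(P[...,0]-.41)<.09)&(abs(P[...,1]+.14)<.09)
for lo,hi in((.008,.02),(.035,.046)):
    q=P[m&(P[...,2]>lo)&(P[...,2]<hi)]; print(len(q),q.min(0).round(4),q.max(0).round(4),np.median(q,0).round(4))
    print(cv2.minAreaRect(q[:,:2].astype(np.float32)*1000))
E
```

```text
[ 0.40992913 -0.13695962  0.23123269] [ 3.14152564e+00 -2.02042214e-04  3.11311008e+00] 1.4833 [-4.91903102e-01  1.14414303e-01 -3.78560225e-01  1.07803249e+00
 -3.03654451e-05 -4.63420516e-01]
3407 [ 0.372  -0.2035  0.0082] [ 0.4502 -0.0832  0.0188] [ 0.4107 -0.1411  0.0137]
((409.3102111816406, -142.93679809570312), (119.97903442382812, 75.04103088378906), 82.36119842529297)
556 [ 0.3861 -0.1525  0.0357] [ 0.4355 -0.1334  0.0415] [ 0.41   -0.1431  0.0392]
((411.1840515136719, -143.2404022216797), (13.950325012207031, 49.8205451965332), 82.168701171875)
```

View pics/w1.png

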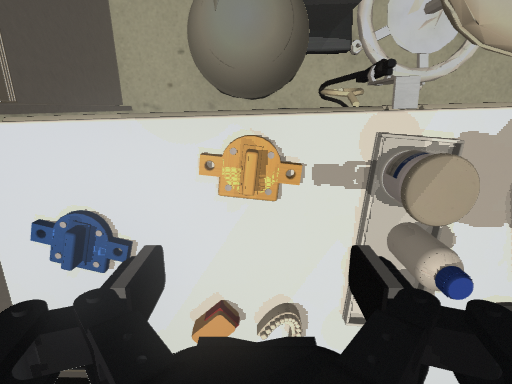

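The view shows the brass cover with its nose up, meaning towards the robot, and the rib at (250,170). Cover yaw is -7.75° and its origin is at (0.4112, -0.1432). I'll measure the flask now, before a held cover blocks the view.

Call:
play_rows([
  [-0.6,4,-1,0,0,0],
  [-1.2,8,-2,0,0,0],
  [-1.8,12,-3,0,0,0],
  [-2.4,16,-3,0,0,0],
  [-3,20,-3,0,0,0],
  [-3.6,24,-3,0,0,0],
  [-4.2,28,-3,0,0,0],
  [-4.8,32,-3,0,0,0],
  [-5.4,36,-3,0,0,0],
  [-6,40.4,-3,0,0,0],
  [-6,40.4,-3,0,0,0],
  [-6,40.4,-3,0,0,0],
])

```text
t: 2.53
eef_pos: [0.4798, 0.2675, 0.2606]
tool_rot: [-3.141, -0.001, 3.118]
force: [0.1, -0.5, -0.5]
width: 1.002
gripper_force: 0.0
```

Call:
play_rows([
  [0,0,0,0,0,0],
  [0,0,0,0,0,0],
  [0,0,0,0,0,0],
])

```text
t: 2.78
eef_pos: [0.4801, 0.2642, 0.2615]
tool_rot: [-3.141, 0.0, 3.115]
force: [0.1, 0.2, 0.5]
width: 1.005
gripper_force: 0.0
```

Run:
```python
from h import *
s=r.observe(); print(s["eef_pos"],s["tool_rot"],s["t"],abs(s["qd"]).max() if hasattr(s["qd"],'max') else s["qd"])
a=cam("wrist"); np.savez("c_w2",im=a[0],d=a[1],k=np.array(a[2:5]),T=a[5]); save(a[0],"w2.png")
P=cloud(a[1],*a[2:]); im=a[0].astype(int)
box=(abs(P[...,0]-.5)<.12)&(abs(P[...,1]-.267)<.12)
m=(im[...,0]-im[...,2]>50)&box&(abs(P[...,2]-.038)<.006)
q=P[m];print(len(q),np.median(q,0)); print("brass",cv2.minAreaRect(q[:,:2].astype(np.float32)*1000))
g=(im.max(-1)<110)&box&(abs(P[...,2]-.007)<.01)
q=P[g];print(len(q),np.median(q,0)); print("foot",cv2.minAreaRect(q[:,:2].astype(np.float32)*1000))
h=box&(P[...,2]>.052)&(P[...,2]<.07)
n,l,st,c=cv2.connectedComponentsWithStats(h.astype(np.uint8),connectivity=8)
for i in range(1,n): print(st[i],c[i].round(1),P[l==i].mean(0).round(4),P[l==i].max(0).round(4))
```

```text
[0.48009825 0.26416111 0.26148717] [-3.14144638e+00  4.33708284e-05  3.11452802e+00] 2.7833 0.0021152063684368692
1733 [0.49063233 0.26369159 0.03769741]
brass ((490.1420593261719, 264.7815856933594), (75.28084564208984, 119.11551666259766), 12.224093437194824)
7390 [0.47444686 0.26120362 0.0114643 ]
foot ((523.4010009765625, 248.60784912109375), (183.65863037109375, 198.68310546875), 12.114013671875)
[295 168   6   7  30] [297.7 171.2] [0.4817 0.3119 0.0591] [0.4851 0.3146 0.0623]
[214 187   6   7  28] [216.3 190.3] [0.5014 0.2189 0.0594] [0.5043 0.2213 0.0627]
```

View pics/w2.png

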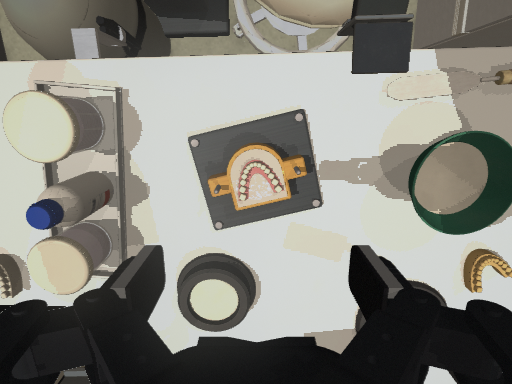

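The flask pins are at (297,171) and (216,190), with the nose up as on the cover. The pose is about (0.492, 0.265) with yaw 12.1°. I'll work out the move back to the cover.

```bash
cat >> h.py <<'E'
def delta(pos,yawdeg):
    s=r.observe(); A=R.from_euler('xyz',s["tool_rot"]); B=R.from_euler('xyz',[np.pi,0,np.radians(yawdeg)])
    print("cm",(A.inv().apply(np.array(pos)-s["eef_pos"])*100).round(2),"deg",np.degrees((A.inv()*B).as_rotvec()).round(2))
E
python3 -c "
from h import *
delta([.4112,-.1432,.13],172.25)"
```

```text
cm [  5.8  -40.91  13.16] deg [-0.    0.01  6.2 ]
```

Call:
play_rows([
  [0.6,-4,0,0,0,0.6],
  [1.2,-8,0,0,0,1.2],
  [1.8,-12,0,0,0,1.8],
  [2.4,-16,0,0,0,2.4],
  [3,-20,0,0,0,3],
  [3.6,-24,0,0,0,3.6],
  [4.2,-28,0,0,0,4.2],
  [4.8,-32,1.6,0,0,4.8],
  [5.2,-35,4,0,0,5.5],
  [5.5,-38,7,0,0,6.2],
  [5.8,-40.9,10,0,0,6.2],
  [5.8,-40.9,13.2,0,0,6.2],
])

```text
t: 3.83
eef_pos: [0.4117, -0.1472, 0.1291]
tool_rot: [-3.139, 0.003, 3.003]
force: [0.8, -0.2, -0.3]
width: 0.999
gripper_force: 0.0
```

Call:
play_rows([
  [0,0,0,0,0,0],
  [0,0,0,0,0,0],
  [0,0,0,0,0,0],
  [0,0,0,0,0,0],
])

```text
t: 4.17
eef_pos: [0.4131, -0.1422, 0.1312]
tool_rot: [-3.141, 0.003, 3.009]
force: [0.8, 0.2, 0.8]
width: 1.004
gripper_force: 0.0
```

```bash
python3 -c "
from h import *
delta([.4112,-.1432,.017],172.25)
a=cam('wrist'); P=cloud(a[1],*a[2:]); im=a[0].astype(int)
m=(im[...,0]-im[...,2]>50)&(abs(P[...,0]-.41)<.09)&(abs(P[...,1]+.14)<.09)
for lo,hi in((.008,.02),(.034,.046)):
    q=P[m&(P[...,2]>lo)&(P[...,2]<hi)]; print(np.median(q,0).round(4),cv2.minAreaRect(q[:,:2].astype(np.float32)*1000))
"
```

```text
cm [ 0.2  -0.12 11.42] deg [-0.05  0.16  0.16]
[ 0.4101 -0.1399  0.0136] ((408.83740234375, -143.088134765625), (120.02449798583984, 74.26133728027344), 82.12371826171875)
[ 0.4091 -0.1429  0.0392] ((410.63983154296875, -142.93435668945312), (13.526698112487793, 48.34760284423828), 81.91204833984375)
```

Call:
play_rows([
  [0.2,-0.1,3,0,0.2,0.3],
  [0.2,-0.1,6,0,0.2,0.3],
  [0.2,-0.1,8.5,0,0.2,0.3],
  [0.2,-0.1,10,0,0.2,0.3],
  [0.2,-0.1,11,0,0.2,0.3],
  [0.2,-0.1,11.4,0,0.2,0.3],
  [0.2,-0.1,11.4,0,0.2,0.3],
  [0.2,-0.1,11.4,0,0.2,0.3],
  [0.2,-0.1,11.4,0,0.2,0.3],
])

```text
t: 4.97
eef_pos: [0.4107, -0.1431, 0.0164]
tool_rot: [-3.141, -0.002, 3.004]
force: [-0.7, 0.4, 1.1]
width: 0.999
gripper_force: 0.0
```

Call:
play_rows([
  [0,0,0,0,0,0],
  [0,0,0,0,0,0],
  [0,0,0,0,0,0],
  [0,0,0,0,0,0],
  [0,0,0,0,0,0],
  [0,0,0,0,0,0],
  [0,0,0,0,0,0],
  [0,0,0,0,0,0],
  [0,0,0,0,0,0],
  [0,0,0,0,0,0],
  [0,0,0,0,0,0],
  [0,0,0,0,0,0],
], grip=1)

```text
t: 5.97
eef_pos: [0.4098, -0.143, 0.0156]
tool_rot: [-3.141, -0.003, 3.003]
force: [-2.0, -0.9, 5.3]
width: 0.151
gripper_force: 59.3
```

Gripped at about 13 mm opening with 59 N. Now the lift.

Call:
play_rows([
  [0,0,-0.5,0,0,0],
  [0,0,-1.5,0,0,0],
  [0,0,-3,0,0,0],
  [0,0,-5,0,0,0],
  [0,0,-7.5,0,0,0],
  [0,0,-10,0,0,0],
  [0,0,-12.5,0,0,0],
  [0,0,-15,0,0,0],
  [0,0,-17,0,0,0],
  [0,0,-18,0,0,0],
  [0,0,-18,0,0,0],
  [0,0,-18,0,0,0],
])

```text
t: 6.97
eef_pos: [0.4103, -0.1428, 0.1953]
tool_rot: [-3.141, -0.003, 3.003]
force: [0.3, -0.6, -2.7]
width: 0.155
gripper_force: 58.5
```

Run:
```python
from h import *
s=r.observe(); print(s["eef_pos"],s["tool_rot"],s["width"],s["force"])
a=cam('wrist'); save(a[0],"w3.png"); P=cloud(a[1],*a[2:4+1],np.linalg.inv(np.eye(4))@np.array(vision.camera_params('wrist')["mount"])) # tool frame
im=a[0].astype(int); d=a[1]
m=(im[...,0]-im[...,2]>45)&(P[...,2]>-.04)&(P[...,2]<.03)&(d>0)&(abs(P[...,0])<.09)&(abs(P[...,1])<.09)
q=P[m]; print(len(q),np.percentile(q,[1,50,99],axis=0).round(4))
t=q[(q[:,2]>-.006)]; print(cv2.minAreaRect(t[:,:2].astype(np.float32)*1000),t.min(0),t.max(0))
# plane fit of plate top
t=t[abs(t[:,2]-np.median(t[:,2]))<.004]; A=np.c_[t[:,:2],np.ones(len(t))]; print("plane",np.linalg.lstsq(A,t[:,2],rcond=None)[0])
delta([.4922,.2653,.2],192.1)
```

```text
[ 0.41034932 -0.14282301  0.1953283 ] [-3.14145955e+00 -3.05762503e-03  3.00321851e+00] 0.15532473711903616 [ 0.3094727  -0.55400835 -2.65772785]
15862 [[-0.0218 -0.0569 -0.0248]
 [ 0.0087  0.0015  0.0018]
 [ 0.0375  0.0597  0.0129]]
((3.0191802978515625, 2.8786087036132812), (70.16194152832031, 120.23491668701172), 18.97676658630371) [-0.03643727 -0.05903567 -0.00597425] [0.03878099 0.06186117 0.01714511]
plane [-4.36099281e-03 -5.46124210e-05  2.04201196e-03]
cm [-2.53 41.53 -0.53] deg [  0.07  -0.25 -20.03]
```

View pics/w3.png

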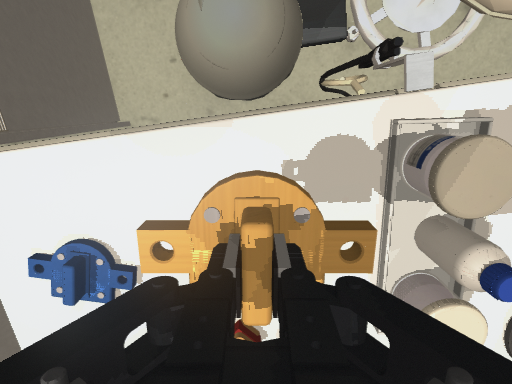

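The cover hangs level between the fingers, with its holes at about (162,250) and (351,250). I'll take its pose in the tool frame once I'm over the flask. Now over the tray; TCP at 0.195 m puts the underside at 0.18 m.

Call:
play_rows([
  [-0.1,1.5,-0.5,0,0,0],
  [-0.3,4.5,-0.5,0,0,-2],
  [-0.5,8,-0.5,0,0,-4],
  [-0.7,11.5,-0.5,0,0,-6],
  [-0.9,15,-0.5,0,0,-8],
  [-1.1,18.5,-0.5,0,0,-10],
  [-1.3,22,-0.5,0,0,-12],
  [-1.6,26,-0.5,0,0,-14],
  [-1.8,30,-0.5,0,0,-16],
  [-2.1,34,-0.5,0,0,-18],
  [-2.3,37.5,-0.5,0,0,-20],
  [-2.4,39.5,-0.5,0,-0.2,-20],
])

```text
t: 8.02
eef_pos: [0.4881, 0.2484, 0.1984]
tool_rot: [3.14, -0.002, -2.927]
force: [-0.3, -0.2, -2.6]
width: 0.151
gripper_force: 58.9
```

Call:
play_rows([
  [0,1,0,0,0,0],
  [0,2,0,0,0,0],
  [0,2,0,0,0,0],
  [0,2,0,0,0,0],
  [0,2,0,0,0,0],
  [0,2,0,0,0,0],
])

```text
t: 8.52
eef_pos: [0.4845, 0.2635, 0.2003]
tool_rot: [3.141, 0.0, -2.932]
force: [0.7, 0.7, -1.9]
width: 0.153
gripper_force: 58.9
```

Run:
```python
from h import *
s=r.observe(); print(s["eef_pos"],s["tool_rot"],s["width"],s["t"])
im,d,f,cx,cy,T=cam('wrist'); P=cloud(d,f,cx,cy,np.array(vision.camera_params('wrist')["mount"]))
im=im.astype(int)
m=(im[...,0]-im[...,2]>40)&(d>0)&(abs(P[...,2]-.002-0.0044*-P[...,0])<.004)&(abs(P[...,1])<.075)&(abs(P[...,0])<.06)
t=P[m]; print("plane",np.linalg.lstsq(np.c_[t[:,:2],np.ones(len(t))],t[:,2],rcond=None)[0])
for sg in(1,-1):
    e=t[(sg*t[:,1]>.040)]; print(sg,len(e),np.percentile(e,[.5,99.5],axis=0).round(4)[:,:2].tolist())
    print(cv2.minAreaRect(e[:,:2].astype(np.float32)*1000))
n=t[abs(t[:,1])<.03]; print("nose",n[:,0].max(), np.percentile(n[:,0],99.8))
# hull direction of straight ear edge (camera side): max x by y bin
for sg in(1,-1):
    print([round(float(t[abs(t[:,1]-sg*y)<.001][:,0].max()),4) for y in (.044,.048,.052,.056)])
np.savez("c_w4",im=im,d=d,T=T,k=np.array([f,cx,cy]))
```

```text
[0.48454419 0.26346649 0.20031624] [ 3.14127585e+00  4.28667213e-05 -2.93238023e+00] 0.15338367780339518 8.5167
plane [-0.00508673 -0.00056589  0.00208309]
1 1650 [[-0.0135, 0.0401], [0.0106, 0.0612]]
((-1.5319414138793945, 50.963294982910156), (24.978290557861328, 21.899465560913086), 0.11101770401000977)
-1 1422 [[-0.0136, -0.0587], [0.0106, -0.0401]]
((-1.5254077911376953, -49.58135223388672), (24.49622917175293, 19.15635108947754), 0.2913314700126648)
nose 0.038458788362126156 0.03792899303825858
[0.0107, 0.0106, 0.0106, 0.0107]
[0.0103, 0.0106, 0.0107, 0.0105]
```

```bash
python3 -c "
from h import *
delta([.4904,.2637,.100],192.1)"
```

```text
cm [-0.57 -0.12 10.04] deg [ 0.02  0.01 -0.11]
```

Call:
play_rows([
  [-0.3,-0.1,1,0,0,-0.1],
  [-0.6,-0.1,3,0,0,-0.1],
  [-0.6,-0.1,5,0,0,-0.1],
  [-0.6,-0.1,7,0,0,-0.1],
  [-0.6,-0.1,8.5,0,0,-0.1],
  [-0.6,-0.1,9.5,0,0,-0.1],
  [-0.6,-0.1,10,0,0,-0.1],
  [-0.6,-0.1,10,0,0,-0.1],
  [-0.6,-0.1,10,0,0,-0.1],
  [-0.6,-0.1,10,0,0,-0.1],
  [-0.6,-0.1,10,0,0,-0.1],
])

```text
t: 9.48
eef_pos: [0.4912, 0.2652, 0.1011]
tool_rot: [3.141, 0.002, -2.929]
force: [0.4, -0.4, -2.4]
width: 0.149
gripper_force: 58.9
```

Run:
```python
from h import *
s=r.observe(); print(s["eef_pos"],s["tool_rot"],s["width"],s["t"])
z=np.load("c_scene.npz"); K=z["k"]; T=z["T"]; f,cx,cy=K
a=cam("scene")
def proj(p):
    q=np.linalg.inv(T)@np.r_[p,1]; return q[:2]/q[2]*f+[cx,cy]
c=proj([.49,.264,.08]); u,v=int(c[0]),int(c[1]); 
crop=lambda im: cv2.resize(im[v-35:v+35,u-45:u+45],None,fx=8,fy=8,interpolation=cv2.INTER_CUBIC)[:, :]
o=[cv2.resize(crop(i),(400,311)) for i in (z["im"],a[0])]
y=np.radians(12.1); e=lambda o,x,yy,zz:proj([o[0]+np.cos(y)*x-np.sin(y)*yy,o[1]+np.sin(y)*x+np.cos(y)*yy,zz])
def mark(img,p,col): cv2.drawMarker(img,(int((p[0]-u+45)*400/90),int((p[1]-v+35)*400/90)),col,cv2.MARKER_CROSS,8,1)
for sg in(1,-1):
    mark(o[0],e((.4919,.2640),0,sg*.048,.062),(255,0,0))
    mark(o[1],e((.4919,.2640),0,sg*.048,s["eef_pos"][2]-.0157+.014),(255,0,0))
save(np.hstack(o),"chk.png")
```

```text
[0.49124529 0.26520037 0.10114278] [ 3.14078019e+00  1.82983100e-03 -2.92919199e+00] 0.14867293476134677 9.4833
```

View pics/chk.png

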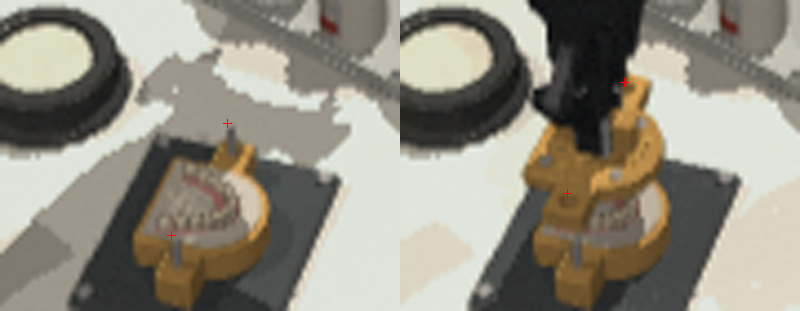

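The scene view puts the pins and the holes at nearly the same offset from their predicted marks, so alignment is close to a millimetre. One closer wrist look at the pins, from near the cover's own range, will settle the rest. I'll rise and shift back 9 cm so the pins clear the cover.

Call:
play_rows([
  [0,0,-1.5,0,0,0],
  [0,0,-3,0,0,0],
  [-2,0,-3,0,0,0],
  [-4.5,0,-3,0,0,0],
  [-7,0,-3,0,0,0],
  [-9,0,-3,0,0,0],
  [-9,0,-3,0,0,0],
  [-9,0,-3,0,0,0],
  [-9,0,-3,0,0,0],
  [-9,0,-3,0,0,0],
  [-9,0,-3,0,0,0],
])

```text
t: 10.45
eef_pos: [0.5778, 0.2839, 0.1305]
tool_rot: [3.141, -0.0, -2.929]
force: [0.4, 0.5, -1.8]
width: 0.154
gripper_force: 59.0
```

Run:
```python
from h import *
s=r.observe(); print(s["eef_pos"],s["tool_rot"],s["width"],s["t"])
im,d,f,cx,cy,T=cam('wrist'); save(im,"w5.png"); P=cloud(d,f,cx,cy,T); M=cloud(d,f,cx,cy,np.array(vision.camera_params('wrist')["mount"]))
np.savez("c_w5",im=im,d=d,T=T,k=np.array([f,cx,cy]))
box=(abs(P[...,0]-.49)<.06)&(abs(P[...,1]-.265)<.07)
n,l,st,c=cv2.connectedComponentsWithStats((box&(P[...,2]>.058)&(P[...,2]<.068)).astype(np.uint8),connectivity=8)
tip=[]
for i in range(1,n):
    if st[i,4]<15: continue
    q=P[l==i]; t=q[q[:,2]>q[:,2].max()-.0012]; print(st[i],c[i].round(1),len(t),t.mean(0).round(4),((t.min(0)+t.max(0))/2).round(4)); tip.append((t.min(0)+t.max(0))/2)
if len(tip)==2:
    A,B=tip; print("mid",(A+B)/2,"len",np.linalg.norm(A-B),"yaw",np.degrees(np.arctan2(-(A-B)[0],(A-B)[1])))
im=im.astype(int)
b=(im[...,0]-im[...,2]>50)&box&(abs(P[...,2]-.038)<.005)
print("brass",cv2.minAreaRect(P[b][:,:2].astype(np.float32)*1000))
m=(im[...,0]-im[...,2]>40)&(d>0)&(abs(M[...,2]-.002)<.004)&(abs(M[...,1])<.075)&(abs(M[...,0])<.06)
t=M[m]
for sg in(1,-1):
    e=t[(sg*t[:,1]>.040)]; print(sg,cv2.minAreaRect(e[:,:2].astype(np.float32)*1000))
print("plane",np.linalg.lstsq(np.c_[t[:,:2],np.ones(len(t))],t[:,2],rcond=None)[0])
```

```text
[0.5777623  0.28387422 0.13053092] [ 3.14100119e+00 -8.52583273e-05 -2.92885127e+00] 0.15420634721018628 10.45
[176  72   9  10  74] [179.9  76.7] 4 [0.5024 0.218  0.0626] [0.5023 0.2179 0.0628]
[324  73  10  10  73] [328.6  77.2] 9 [0.4827 0.312  0.0622] [0.4827 0.3122 0.0623]
mid [0.49248974 0.26504381 0.0625368 ] len 0.09628137406977612 yaw -168.2630275409887
brass ((490.1982421875, 264.7306213378906), (74.50161743164062, 119.6230697631836), 12.223465919494629)
1 ((-1.4608831405639648, 50.799072265625), (24.92008399963379, 21.648679733276367), 0.20845447480678558)
-1 ((-1.5525808334350586, -49.50205612182617), (18.998153686523438, 24.744396209716797), 89.98933410644531)
plane [-0.0044464  -0.00051906  0.00211161]
```

View pics/w5.png

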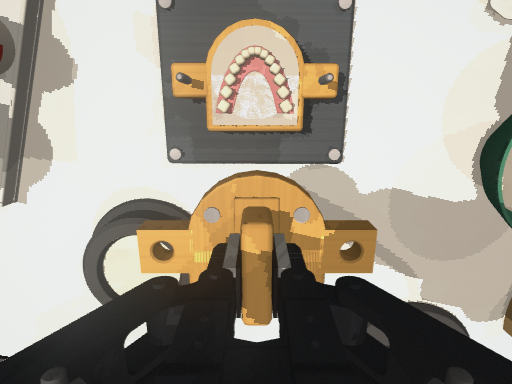

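The view shows the pins at (180,77) and (329,77), squarely aligned with the held cover. The flask measures (0.4923, 0.2651), same as before.

```bash
python3 -c "
from h import *
delta([.4911,.2635,.0880],192.1)"
```

```text
cm [ 8.91 -0.16  4.25] deg [0.03 0.   0.09]
```

Call:
play_rows([
  [2,0,0,0,0,0],
  [4.5,0,0,0,0,0.1],
  [7,-0.1,0,0,0,0.1],
  [8.4,-0.2,0,0,0,0.1],
  [8.9,-0.2,0,0,0,0.1],
  [8.9,-0.2,1,0,0,0.1],
  [8.9,-0.2,2,0,0,0.1],
  [8.9,-0.2,3,0,0,0.1],
  [8.9,-0.2,3.5,0,0,0.1],
  [8.9,-0.2,3.5,0,0,0.1],
  [8.9,-0.2,3.5,0,0,0.1],
  [8.9,-0.2,3.5,0,0,0.1],
])

```text
t: 11.5
eef_pos: [0.4923, 0.2633, 0.0951]
tool_rot: [3.141, 0.0, -2.931]
force: [0.1, 0.0, -2.2]
width: 0.152
gripper_force: 59.0
```

Call:
play_rows([
  [0,0,0,0,0,0],
  [0,0,0,0,0,0],
  [0,0,0,0,0,0],
  [0,0,0,0,0,0],
])

```text
t: 11.83
eef_pos: [0.4921, 0.2633, 0.0955]
tool_rot: [3.141, 0.001, -2.931]
force: [0.3, 0.1, -1.8]
width: 0.152
gripper_force: 59.0
```

```bash
python3 -c "
from h import *
delta([.4911,.2635,.0880],192.1)"
```

```text
cm [0.09 0.04 0.75] deg [ 0.04  0.03 -0.02]
```

Call:
play_rows([
  [0.1,0.05,0.3,0,0,0],
  [0.1,0.05,0.6,0,0,0],
  [0.1,0.05,0.75,0,0,0],
  [0.1,0.05,0.75,0,0,0],
  [0.1,0.05,0.75,0,0,0],
  [0.1,0.05,0.75,0,0,0],
  [0.1,0.05,0.75,0,0,0],
  [0.1,0.05,0.75,0,0,0],
])

```text
t: 12.5
eef_pos: [0.4909, 0.2635, 0.0878]
tool_rot: [3.141, 0.0, -2.931]
force: [-0.2, 0.1, -2.3]
width: 0.149
gripper_force: 59.0
```

Run:
```python
from h import *
s=r.observe(); print(s["eef_pos"],s["tool_rot"],s["width"],s["force"])
delta([.4911,.2635,.0880],192.1)
im,d,f,cx,cy,T=cam('scene'); P=cloud(d,f,cx,cy,T)
b=(im[...,0].astype(int)-im[...,2]>40)&(abs(P[...,0]-.49)<.07)&(abs(P[...,1]-.265)<.08)
q=P[b&(abs(P[...,2]-.086)<.006)]; print(len(q),np.median(q,0),cv2.minAreaRect(q[:,:2].astype(np.float32)*1000))
o=cv2.resize(im[205:305,150:280],(780,600),interpolation=cv2.INTER_CUBIC); save(o,"fin.png")
```

```text
[0.4909445  0.26351811 0.08781482] [ 3.14096845e+00  3.01242887e-04 -2.93095068e+00] 0.14939713960298853 [-0.18847354  0.10612445 -2.28304695]
cm [-0.01 -0.01 -0.02] deg [ 0.04  0.02 -0.03]
382 [0.48226438 0.28217799 0.08439131] ((488.10986328125, 266.71246337890625), (113.0223617553711, 74.96820831298828), 72.97306823730469)
```

View pics/fin.png

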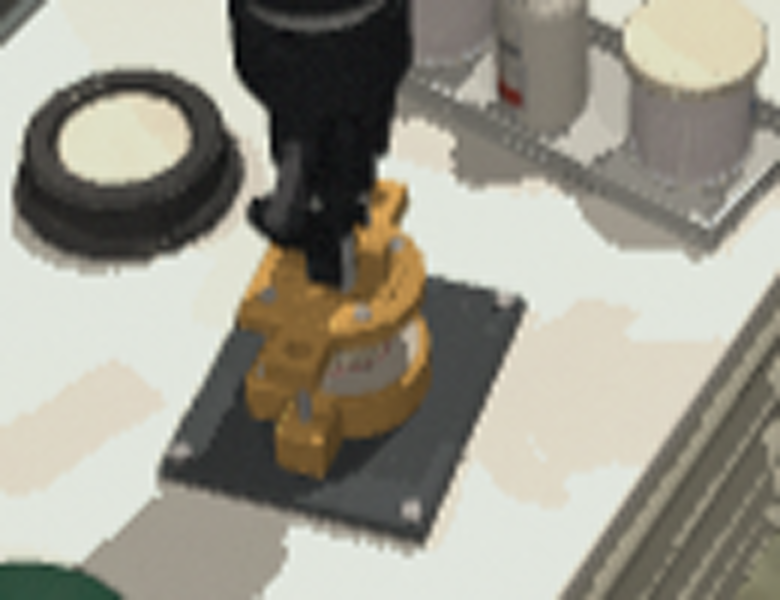

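The cover hovers level over the flask, nose over nose, with the near hole at (298,350) just above its pin at (305,400), and nothing touching. Handing in.

```bash
python3 -c "
from h import *
print(workorder.finish_job())"
```

```text
the job is handed in; nothing more can be done
None
```

The job is handed in after about 12.5 s of robot time: the brass cover is held level about 1 cm above the pin tips, nose over nose, each hole within about a millimetre of its pin by my measurements, with no contact seen in the last picture or the force readings.

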